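# Turn the bench braiding head once round by hand

## Robot

A 7-joint arm with a two-finger parallel gripper is mounted at the origin on the work surface. World frame = base frame: x ahead of the robot, y to its left, z up, the work surface at z = 0. Lengths are in m, angles in rad, forces in N, time in s.
With the tool pointing down it reaches from about 0.425 to 0.875 m from the base axis. Payload 8.4 kg.
Tool frame: the origin (TCP) lies between the finger pads; the fingertips stand 22 mm ahead of it and the grasp point (between the pads) lies 3 mm ahead of it; x points along the fingers, y is the direction in which the jaws open and shut, and the axes are right-handed (so a half turn about x gives the same grasp; the last joint's range is limited). The gripper opens to 85 mm and grips with 20 to 120 N. Pads are 22 mm wide; open, the fingers measure 114 mm over their backs; the gripper's body (76 mm by 85 mm) begins 54 mm behind the grasp point. The pads swing forward as they close: fully open they stand 13 mm farther back than shut.
Start: joints at [-1.211, 0.333, 0.04, 1.465, -0.013, 1.343, -0.059], TCP at [0.288, 0.583, 0.253] pointing down, gripper open.
Joint ranges: [-2.58, 2.58], [-0.38, 2.09], [-1.3, 1.39], [0.25, 2.4], [-1.5, 4.64], [0.08, 2.09], [-2.65, 2.65]. Speed limits (rad/s): [2.22, 2.22, 2.79, 2.79, 3.14, 3.14, 3.14].

## Interface

Orientations are given as a rotation vector (axis times angle).
In Python, from cell import arm, grab_frame, recognise gives the robot as it stands. The module is installed in compiled form; this text tells all that it offers.
- The arm moves only by the tool apply_moves, never from a script. Its argument "motion" is a list of rows, each an object of numbers: "ax", "ay", "az": the turn, a rotation vector about the tool's x, y, z in degrees; "x", "y", "z": the shift along the tool's x, y, z in m; "hand": the opening, from 0 (shut) to 1 (fully open). A call has 1 to 10 rows; each row is the pose to reach, as a shift and turn from the pose commanded when the call began, along the tool's axes at that moment; what a row does not reach only later rows make up. A row lasts 1/10 s, in which the tool goes at most 50 mm and 8.59 degrees, less where a joint would pass 70% of its speed; a pose out of reach is approached as far as the arm can. A call with a gripper value outside its range is refused whole. The fingers move at their own pace and stop on an object; "grip_force" is the grip in N (left out, the last holds). Time passes only in rows, so rows that repeat a pose let the fingers close. It gives the time, the measured TCP pose, the force and the opening at its end, in the units of the state.
- arm.sense(): the state, without advancing time (a new reading comes with each control period).
- grab_frame(name): name is "scene" or "top" or "wrist"; returns a dict with "pixels" (420x560x3 uint8, red, green, blue), "fx", "fy", "cx", "cy" (pixels), "extrinsics" (4x4, takes a point from world to camera coordinates). Camera axes: x right, y down, z forward; pixel columns grow to the right and rows downward; lengths in m; the calibration is good to about 2 mm. A picture is of the moment at which its call begins. There is no depth.
- arm.finish_job(): hands the job in, once; it reports no verdict.
Trained networks look in a picture, given as the dict that the camera call returned (one of the last four; its "shot" number tells which), for a name from the list of things; names that differ only in an ending like _2 or _b are one class to them, and where a whole thing is asked for, a point or a joint stands for the part that bears it (a point fixed in the world has none). Each returns a list of dicts, best first, with "p" (0 to 1); they miss things now and then, are a little off and sometimes report something else, mostly with a low value. They report only what shows in the picture. A call takes as long as a camera call. They do not tell look-alikes from the thing itself.
- recognise(target, picture): "box" ([left, top, right, bottom] in pixels, round what is visible of it).
The state is a dict: "t": time; "q": joint angles; "dq": joint speeds; "effort": joint torques, N m; "position": TCP position; "orientation": TCP orientation; "wrist_force": force on the tool from outside, world axes, zero at the start; "torque": the same for the moment, N m; "opening": finger opening in m.
Only numpy, scipy, OpenCV 4.12 (cv2) and the standard library are available. Lean on these libraries where they do the work, as an engineer would, in place of code of your own. Each camera call takes 0.05 s, during which the arm holds its last target. There are 200 camera calls.

## Task

Before the small bench braiding head is restarted it is turned over by hand to see that it runs free: turn its plate, the one with five bobbins round it, one full turn clockwise as seen from above, so that its upright handle comes back to where it started, then let go with the plate at rest. Do not turn the let-off stand beside it, which has the same handle but carries one big spool in the middle.

Things in the scene. Friction and masses are not known exactly. Their poses are not given: they have to be found in the camera images.
- bobbin_plate (a joint): turning angle of the braiding head's plate, rad; grows clockwise seen from above. Starts anywhere from -2 to 2, has no stops and keeps counting (one turn clockwise = 6.28 more). About 2 to 3 N at the handle turns it; it stays where it is left
- bobbin_plate_axis (a point): braiding head: point on the plate's vertical turning axis, at its upper face, 54 mm above the table. A fixed round teal housing, 240 mm across, left or right on the table, carries a steel plate 220 mm across. On it five pale bobbins (38 mm across, tops 100 mm above the table) stand 80 mm from the axis at 60 degree steps, the handle in the sixth place; a short brass-capped post in the middle
- bobbin_plate_handle (a point): centre of the braiding head's upright handle, 145 mm above the table, 80 mm out from the turning axis: a black plastic sleeve 26 mm in diameter, 54 mm long (from 118 to 172 mm above the table), spinning freely on a steel pin on the plate, so it can be held without turning the wrist. Nothing else on the head is higher than 100 mm
- spool_plate_handle (a point): centre of the handle of the let-off stand on the other side, to be left alone. Housing, plate and handle are like the braiding head's (handle point 145 mm above the table, 80 mm from its axis), but a single big spool, 112 mm across, top 100 mm above the table, sits in the middle of the plate and there are no small bobbins
Mind the look-alikes: they are no part of the job. Leave any purple or red look-alike of the part that bears bobbin_plate alone.

How it is judged:
On the way:
1. the bobbin plate has been carried about half way round, clockwise (distance of bobbin_plate_handle from where it was at the start of the episode above 0.14 m and value of joint bobbin_plate above 0 rad).
At the end, for the whole second after the job is handed in: The bobbin plate has made one full turn clockwise, not none and not two: its handle is within 20 mm (about 14 degrees) of where it started and the plate is at rest; the let-off stand's handle is within 20 mm of where it started (value of joint bobbin_plate between 3.2 and 9.4 rad and distance of each of bobbin_plate_handle, spool_plate_handle from where it was at the start of the episode below 0.02 m and velocity of joint bobbin_plate between -0.1 and 0.1 rad/s); the robot touches nothing.
It fails at once if the let-off stand's plate is turned: its handle moves more than 20 mm (distance of spool_plate_handle from where it was at the start of the episode above 0.02 m).
It also fails if it takes over 53 s, if anything falls off the work surface, if the arm or the gripper's body presses on something with over 40 N, if the wrist force passes 120 N, or if a joint passes its speed limit or range.

## Working session

There is one attempt and no reset: what is moved stays moved. The work goes in short steps, Python scripts to look and compute and a tool call to move; the robot and the scene stay as the last step left them, time stands still between calls to the robot, and variables do not carry over. Pictures are saved under pics/ and viewed, about 8 in all and at most 12, crops included, and the job is handed in when it is done.

Besides the shell and the picture viewer there is one more tool, called after "Call:" as a command line: name --argument value ..., lists and objects as JSON in quotes. apply_moves: Moves the arm, as the interface text tells. Its arguments: {"type":"object","properties":{"motion":{"type":"array","items":{"type":"object","properties":{"ax":{"type":"number"},"ay":{"type":"number"},"az":{"type":"number"},"x":{"type":"number"},"y":{"type":"number"},"z":{"type":"number"},"hand":{"type":"number"}}}},"grip_force":{"type":"number"}},"required":["motion"]}

```bash
mkdir -p pics
cat > h.py <<'E'
import numpy as np, cv2
from cell import arm, grab_frame, recognise
def save(f,n): cv2.imwrite('pics/'+n,cv2.cvtColor(f['pixels'],cv2.COLOR_RGB2BGR))
def ray(f,u,v,z):
    E=np.array(f['extrinsics']);R=E[:3,:3];t=E[:3,3];o=-R.T@t
    d=R.T@np.array([(u-f['cx'])/f['fx'],(v-f['cy'])/f['fy'],1.]);return o+d*(z-o[2])/d[2]
def proj(f,p):
    E=np.array(f['extrinsics']);c=E[:3,:3]@np.array(p)+E[:3,3];return f['fx']*c[0]/c[2]+f['cx'],f['fy']*c[1]/c[2]+f['cy']
E
python3 - <<'E'
from h import *
ims=[]
for n in('top','scene'):
    f=grab_frame(n);ims.append(f['pixels'])
    save(f,n+'0.png')
    print(n,np.round(f['extrinsics'],3).tolist(),f['fx'])
    for k,z in(('bobbin_plate',.054),('bobbin_plate_axis',.054),('bobbin_plate_handle',.145),('spool_plate_handle',.145)):
        for r in recognise(k,f)[:4]:
            b=r['box'];print(k,round(r['p'],2),np.round(b),np.round(ray(f,(b[0]+b[2])/2,(b[1]+b[3])/2,z),3))
s=arm.sense();print(s)
E
```

```text
top [[-0.03, -1.0, -0.003, -0.034], [-0.997, 0.031, -0.069, 0.417], [0.069, 0.001, -0.998, 0.913], [0.0, 0.0, 0.0, 1.0]] 396.4278295665078
bobbin_plate 0.94 [354. 267. 458. 371.] [ 0.174 -0.33   0.054]
bobbin_plate 0.66 [294. 126. 393. 227.] [ 0.494 -0.207  0.054]
bobbin_plate_axis 0.9 [100. 226. 208. 338.] [0.273 0.223 0.054]
bobbin_plate_axis 0.87 [344. 259. 457. 370.] [ 0.184 -0.318  0.054]
bobbin_plate_axis 0.61 [289. 128. 396. 239.] [ 0.479 -0.204  0.054]
bobbin_plate_handle 0.83 [296. 125. 388. 234.] [ 0.474 -0.187  0.145]
bobbin_plate_handle 0.67 [ 99. 230. 199. 333.] [0.281 0.205 0.145]
bobbin_plate_handle 0.62 [352. 270. 459. 370.] [ 0.191 -0.3    0.145]
spool_plate_handle 0.64 [109. 106. 208. 202.] [0.537 0.183 0.145]
scene [[0.813, 0.582, -0.019, -0.289], [0.385, -0.561, -0.733, -0.111], [-0.438, 0.588, -0.68, 1.33], [0.0, 0.0, 0.0, 1.0]] 431.88079036195387
bobbin_plate 0.97 [260. 120. 330. 172.] [0.273 0.241 0.054]
bobbin_plate 0.81 [216. 224. 317. 317.] [ 0.483 -0.196  0.054]
bobbin_plate 0.72 [ 78. 205. 176. 288.] [ 0.168 -0.326  0.054]
bobbin_plate_axis 0.95 [253. 116.
[... 463 characters left out ...]
9 [214. 224. 319. 334.] [ 0.54  -0.27   0.145]
{'t': 0.5, 'q': array([-1.21122018,  0.33323122,  0.03989844,  1.46542354, -0.01338745,
        1.34330354, -0.05849409]), 'dq': array([-0.00101692, -0.0007983 , -0.00012794,  0.00085729,  0.00116681,
       -0.00070821, -0.00096017]), 'effort': array([-2.54621700e-03, -6.57742953e+01,  1.36073995e+00, -4.05518281e+01,
        1.66288385e-02,  3.61113234e-03, -1.31303139e-05]), 'position': array([0.28785118, 0.58274506, 0.25327615]), 'orientation': array([ 0.35968712,  1.5407031 , -0.35984433]), 'wrist_force': array([ 0.11545838,  0.13623363, -0.37714834]), 'torque': array([-0.01049554, -0.02381028,  0.04135022]), 'opening': 0.08553576734018223}
```

View pics/top0.png

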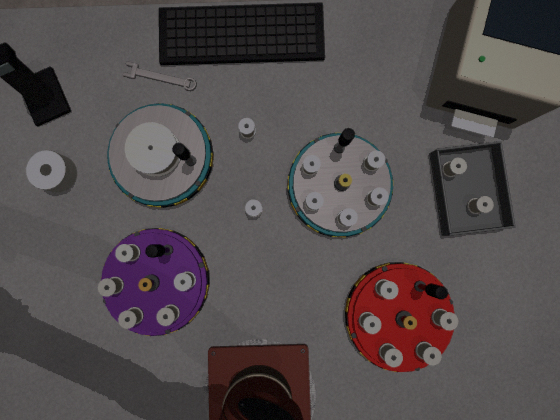

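View pics/scene0.png

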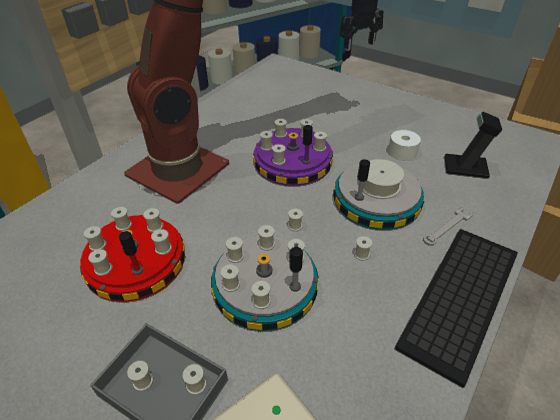

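The top view shows the teal bobbin head centred near (342,184) with its handle near (346,137). The let-off stand is at (160,155) with its handle at (182,152), and the purple and red look-alikes are lower in the picture. The scene view puts the head's handle near (296,262).

Run:
```python
from h import *
from scipy.optimize import least_squares
def blob(f,roi,kind):
    x0,y0,x1,y1=roi;p=f['pixels'][y0:y1,x0:x1].astype(int)
    m=(p.max(2)<45) if kind=='k' else ((p[...,0]-p[...,2]>60)&(p[...,1]-p[...,2]>25))
    n,l,s,c=cv2.connectedComponentsWithStats(m.astype(np.uint8));i=1+np.argmax(s[1:,4])
    print(kind,s[i],c[i]+[x0,y0]);return c[i]+[x0,y0],s[i]+np.array([x0,y0,0,0,0])
ft=grab_frame('top');fs=grab_frame('scene')
def tri(a,b):
    r=least_squares(lambda p:np.r_[np.subtract(proj(ft,p),a),np.subtract(proj(fs,p),b)],[.48,-.2,.1]);print(r.x.round(4),r.fun.round(2));return r.x
h=tri(blob(ft,(330,122,362,150),'k')[0],blob(fs,(284,240,306,276),'k')[0])
c=tri(blob(ft,(330,170,358,195),'b')[0],blob(fs,(252,248,276,282),'b')[0])
print('handle-axis',(h-c)[:2],np.hypot(*(h-c)[:2]))
a=blob(ft,(330,122,362,150),'k')
print('handle at z145 from top',ray(ft,*a[0],.145))
# spool handle & wrist geometry
from scipy.spatial.transform import Rotation as R
print(R.from_rotvec(arm.sense()['orientation']).as_matrix().round(3))
g=cv2.resize(ft['pixels'][110:250,270:410],(560,560),interpolation=cv2.INTER_CUBIC);g2=cv2.resize(fs['pixels'][210:350,200:340],(560,560)) 
cv2.imwrite('pics/c1.png',cv2.cvtColor(cv2.resize(np.hstack([g,g2]),(800,400)),cv2.COLOR_RGB2BGR))
```

```text
k [  4   6  21  22 243] [344.89711934 138.37860082]
k [  6   7  13  26 279] [295.54480287 259.12903226]
[ 0.5588 -0.1964  0.1447] [-0.24 -0.29 -0.37  0.04]
b [ 9  4 13 12 98] [344.83673469 179.70408163]
b [ 5  6 13 11 98] [263.30612245 258.63265306]
[ 0.4806 -0.2015  0.0984] [-0.05 -0.06 -0.08  0.  ]
handle-axis [0.07822732 0.00507653] 0.07839186267844035
k [  4   6  21  22 243] [344.89711934 138.37860082]
handle at z145 from top [ 0.55808269 -0.19683272  0.145     ]
[[-0.     0.443  0.897]
 [-0.     0.897 -0.443]
 [-1.    -0.    -0.   ]]
```

View pics/c1.png

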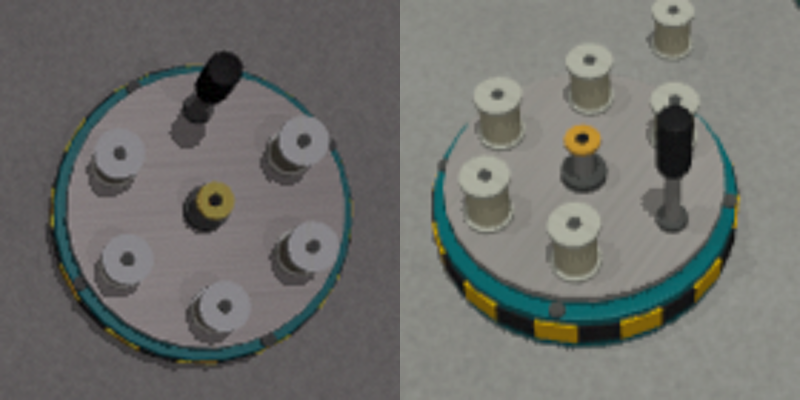

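The crop shows the right head: five bobbins, brass post and black handle. The axis is at (0.481,-0.2015). The handle is at (0.559,-0.1965), 78 mm out and at z 0.145, which agrees with the task. I'll move above it and turn the tool so that tool y is world x.

Call:
apply_moves --motion '[{"y":-0.029,"z":0.0295,"ax":6.4},{"y":-0.058,"z":0.059,"ax":12.7},{"y":-0.087,"z":0.0885,"ax":19.1},{"y":-0.116,"z":0.118,"ax":25.5},{"y":-0.145,"z":0.1475,"ax":31.8},{"y":-0.174,"z":0.177,"ax":38.2},{"y":-0.203,"z":0.2065,"ax":44.6},{"y":-0.232,"z":0.236,"ax":51},{"y":-0.261,"z":0.2655,"ax":57.3},{"y":-0.29,"z":0.295,"ax":63.7}]'

```text
schema error: expected keys ax, ay, az, x, y, z, hand
```

```bash
cat > st.py <<'E'
from h import *
from scipy.spatial.transform import Rotation as R
s=arm.sense();M=R.from_rotvec(s['orientation']).as_matrix()
print(s['t'],s['position'].round(4),s['q'].round(2),s['wrist_force'].round(1),s['opening'],'\n',M.round(3))
print('to handle in tool',(M.T@(np.array([.559,-.1965,.253])-s['position'])).round(4))
E
python3 st.py
```

```text
0.6 [0.2878 0.5827 0.2533] [-1.21  0.33  0.04  1.47 -0.01  1.34 -0.06] [-0.4 -0.4  0.1] 0.08508483756527442 
 [[-0.     0.443  0.897]
 [-0.     0.897 -0.443]
 [-1.    -0.    -0.   ]]
to handle in tool [ 3.000e-04 -5.786e-01  5.882e-01]
```

Call:
apply_moves --motion '[{"x":0,"y":-0.029,"z":0.0295,"ax":6.4,"ay":0,"az":0,"hand":1},{"x":0,"y":-0.058,"z":0.059,"ax":12.7,"ay":0,"az":0,"hand":1},{"x":0,"y":-0.087,"z":0.0885,"ax":19.1,"ay":0,"az":0,"hand":1},{"x":0,"y":-0.116,"z":0.118,"ax":25.5,"ay":0,"az":0,"hand":1},{"x":0,"y":-0.145,"z":0.1475,"ax":31.8,"ay":0,"az":0,"hand":1},{"x":0,"y":-0.174,"z":0.177,"ax":38.2,"ay":0,"az":0,"hand":1},{"x":0,"y":-0.203,"z":0.2065,"ax":44.6,"ay":0,"az":0,"hand":1},{"x":0,"y":-0.232,"z":0.236,"ax":51,"ay":0,"az":0,"hand":1},{"x":0,"y":-0.261,"z":0.2655,"ax":57.3,"ay":0,"az":0,"hand":1},{"x":0,"y":-0.29,"z":0.295,"ax":63.7,"ay":0,"az":0,"hand":1}]'

```text
t: 1.6
position: [0.4242, 0.1905, 0.2536]
orientation: [1.213, 1.207, -1.212]
wrist_force: [1.4, -0.7, 0.9]
opening: 0.0852
```

```bash
python3 st.py
```

```text
1.6 [0.4242 0.1905 0.2536] [-0.89 -0.07  0.36  1.91  0.02  1.29 -0.54] [ 1.4 -0.7  0.9] 0.08518186988930443 
 [[ 0.     1.    -0.004]
 [ 0.001 -0.004 -1.   ]
 [-1.     0.    -0.001]]
to handle in tool [0.0004 0.1364 0.3864]
```

Call:
apply_moves --motion '[{"x":0,"y":0.015,"z":0.043,"ax":0,"ay":0,"az":0,"hand":1},{"x":0,"y":0.03,"z":0.086,"ax":0,"ay":0,"az":0,"hand":1},{"x":0,"y":0.045,"z":0.13,"ax":0,"ay":0,"az":0,"hand":1},{"x":0,"y":0.06,"z":0.173,"ax":0,"ay":0,"az":0,"hand":1},{"x":0,"y":0.075,"z":0.216,"ax":0,"ay":0,"az":0,"hand":1},{"x":0,"y":0.09,"z":0.26,"ax":0,"ay":0,"az":0,"hand":1},{"x":0,"y":0.105,"z":0.303,"ax":0,"ay":0,"az":0,"hand":1},{"x":0,"y":0.12,"z":0.346,"ax":0,"ay":0,"az":0,"hand":1},{"x":0,"y":0.135,"z":0.3885,"ax":0,"ay":0,"az":0,"hand":1},{"x":0,"y":0.135,"z":0.3885,"ax":0,"ay":0,"az":0,"hand":1}]'

```text
t: 2.6
position: [0.5587, -0.203, 0.2532]
orientation: [1.211, 1.203, -1.217]
wrist_force: [-0.6, -0.7, -0.9]
opening: 0.0851
```

Run:
```python
from h import *
exec(open('st.py').read())
f=grab_frame('wrist');save(f,'w1.png')
print('handle top exp',proj(f,[.559,-.1965,.172]),'post top exp',proj(f,[.4806,-.2015,.098]))
```

```text
2.6 [ 0.5587 -0.203   0.2532] [-0.39  0.27  0.81  1.64 -0.2   1.32  0.44] [-0.6 -0.7 -0.9] 0.08507539956454843 
 [[-0.     1.    -0.007]
 [-0.004 -0.007 -1.   ]
 [-1.    -0.     0.004]]
to handle in tool [ 0.0001  0.0003 -0.0065]
handle top exp (np.float64(281.6644846511348), np.float64(223.45025141006136)) post top exp (np.float64(196.90868813195564), np.float64(202.92755396428188))
```

View pics/w1.png

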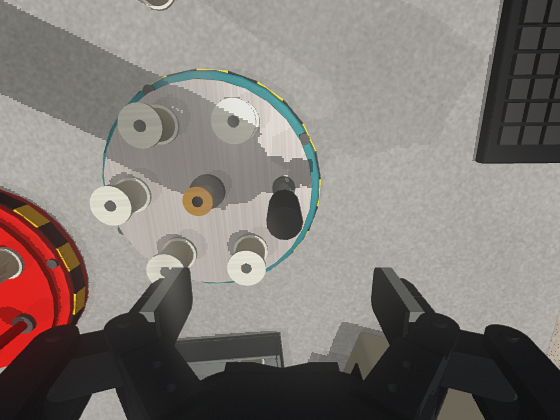

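The wrist view shows the handle top near (285,222) and the brass post near (197,202). Both are within 3 px of prediction, so I'll descend.

Call:
apply_moves --motion '[{"x":0.02,"y":0.002,"z":0,"ax":0,"ay":0,"az":0,"hand":1},{"x":0.04,"y":0.002,"z":0,"ax":0,"ay":0,"az":0,"hand":1},{"x":0.06,"y":0.002,"z":0,"ax":0,"ay":0,"az":0,"hand":1},{"x":0.08,"y":0.002,"z":0,"ax":0,"ay":0,"az":0,"hand":1},{"x":0.1,"y":0.002,"z":0,"ax":0,"ay":0,"az":0,"hand":1},{"x":0.103,"y":0.002,"z":0,"ax":0,"ay":0,"az":0,"hand":1},{"x":0.103,"y":0.002,"z":0,"ax":0,"ay":0,"az":0,"hand":1},{"x":0.103,"y":0.002,"z":0,"ax":0,"ay":0,"az":0,"hand":1}]'

```text
t: 3.45
position: [0.5616, -0.196, 0.1515]
orientation: [1.209, 1.209, -1.208]
wrist_force: [0.4, -1.1, 0.5]
opening: 0.0856
```

```bash
python3 st.py
```

```text
3.45 [ 0.5616 -0.196   0.1515] [-0.36  0.36  0.76  1.76 -0.28  1.13  0.49] [ 0.4 -1.1  0.5] 0.08558507367514194 
 [[ 0.001  1.     0.001]
 [ 0.     0.001 -1.   ]
 [-1.     0.001 -0.   ]]
to handle in tool [-0.1015 -0.0024  0.0005]
```

Call:
apply_moves --grip_force 30 --motion '[{"x":0,"y":0,"z":0,"ax":0,"ay":0,"az":0,"hand":0},{"x":0,"y":0,"z":0,"ax":0,"ay":0,"az":0,"hand":0},{"x":0,"y":0,"z":0,"ax":0,"ay":0,"az":0,"hand":0},{"x":0,"y":0,"z":0,"ax":0,"ay":0,"az":0,"hand":0},{"x":0,"y":0,"z":0,"ax":0,"ay":0,"az":0,"hand":0},{"x":0,"y":0,"z":0,"ax":0,"ay":0,"az":0,"hand":0},{"x":0,"y":0,"z":0,"ax":0,"ay":0,"az":0,"hand":0},{"x":0,"y":0,"z":0,"ax":0,"ay":0,"az":0,"hand":0}]'

```text
t: 4.25
position: [0.5608, -0.1964, 0.1506]
orientation: [1.209, 1.21, -1.209]
wrist_force: [-3.4, 1.6, 6.1]
opening: 0.0254
```

```bash
python3 st.py
python3 - <<'E'
import numpy as np
a0=3.9;r=.080
for k in range(6):
    s=np.radians(a0-60*k)
    for j in range(1,11):
        a=s-np.radians(6*j); print(k,j,'y %.4f z %.4f'%(r*(np.cos(a)-np.cos(s)),-r*(np.sin(a)-np.sin(s))))
E
```

```text
4.25 [ 0.5608 -0.1964  0.1506] [-0.36  0.36  0.76  1.76 -0.28  1.13  0.5 ] [-3.4  1.6  6.1] 0.02542301118377067 
 [[-0.  1.  0.]
 [ 0.  0. -1.]
 [-1. -0. -0.]]
to handle in tool [-0.1024 -0.0018  0.    ]
0 1 y 0.0001 z 0.0084
0 2 y -0.0006 z 0.0167
0 3 y -0.0022 z 0.0249
0 4 y -0.0047 z 0.0329
0 5 y -0.0080 z 0.0406
0 6 y -0.0120 z 0.0480
0 7 y -0.0169 z 0.0548
0 8 y -0.0224 z 0.0611
0 9 y -0.0285 z 0.0668
0 10 y -0.0352 z 0.0718
1 1 y -0.0072 z 0.0043
1 2 y -0.0148 z 0.0078
1 3 y -0.0227 z 0.0105
1 4 y -0.0309 z 0.0124
1 5 y -0.0392 z 0.0134
1 6 y -0.0476 z 0.0135
1 7 y -0.0559 z 0.0128
1 8 y -0.0641 z 0.0112
1 9 y -0.0721 z 0.0087
1 10 y -0.0798 z 0.0054
2 1 y -0.0073 z -0.0041
2 2 y -0.0142 z -0.0089
2 3 y -0.0205 z -0.0144
2 4 y -0.0262 z -0.0205
2 5 y -0.0312 z -0.0272
2 6 y -0.0355 z -0.0344
2 7 y -0.0390 z -0.0420
2 8 y -0.0417 z -0.0499
2 9 y -0.0436 z -0.0581
2 10 y -0.0446 z -0.0664
3 1 y -0.0001 z -0.0084
3 2 y 0.0006 z -0.0167
3 3 y 0.0022 z -0.0249
3 4 y 0.0047 z -0.0329
3 5 y 0.0080 z -0.0406
3 6 y 0.0120 z -0.0480
3 7 y 0.0169 z -0.0548
3 8 y 0.0224 z -0.0611
3 9 y 0.0285 z -0.0668
3 10 y 0.0352 z -0.0718
4 1 y 0.0072 z -0.0043
4 2 y 0.0148 z -0.0078
4 3 y 0.0227 z -0.0105
4 4 y 0.0309 z -0.0124
4 5 y 0.0392 z -0.0134
4 6 y 0.0476 z -0.0135
4 7 y 0.0559 z -0.0128
4 8 y 0.0641 z -0.0112
4 9 y 0.0721 z -0.0087
4 10 y 0.0798 z -0.0054
5 1 y 0.0073 z 0.0041
5 2 y 0.0142 z 0.0089
5 3 y 0.0205 z 0.0144
5 4 y 0.0262 z 0.0205
5 5 y 0.0312 z 0.0272
5 6 y 0.0355 z 0.0344
5 7 y 0.0390 z 0.0420
5 8 y 0.0417 z 0.0499
5 9 y 0.0436 z 0.0581
5 10 y 0.0446 z 0.0664
```

The handle is gripped (opening 25 mm). Turning clockwise now, 60° per call.

Call:
apply_moves --motion '[{"x":0,"y":0.0001,"z":0.0084,"ax":0,"ay":0,"az":0,"hand":0},{"x":0,"y":-0.0006,"z":0.0167,"ax":0,"ay":0,"az":0,"hand":0},{"x":0,"y":-0.0022,"z":0.0249,"ax":0,"ay":0,"az":0,"hand":0},{"x":0,"y":-0.0047,"z":0.0329,"ax":0,"ay":0,"az":0,"hand":0},{"x":0,"y":-0.008,"z":0.0406,"ax":0,"ay":0,"az":0,"hand":0},{"x":0,"y":-0.012,"z":0.048,"ax":0,"ay":0,"az":0,"hand":0},{"x":0,"y":-0.0169,"z":0.0548,"ax":0,"ay":0,"az":0,"hand":0},{"x":0,"y":-0.0224,"z":0.0611,"ax":0,"ay":0,"az":0,"hand":0},{"x":0,"y":-0.0285,"z":0.0668,"ax":0,"ay":0,"az":0,"hand":0},{"x":0,"y":-0.0352,"z":0.0718,"ax":0,"ay":0,"az":0,"hand":0}]'

```text
t: 5.25
position: [0.5257, -0.2661, 0.1506]
orientation: [1.21, 1.213, -1.207]
wrist_force: [-4.7, 10.9, 9.6]
opening: 0.0251
```

```bash
python3 st.py
```

```text
5.25 [ 0.5257 -0.2661  0.1506] [-0.24  0.36  0.79  1.77 -0.28  1.13  0.64] [-4.7 10.9  9.6] 0.025085096471864066 
 [[-0.001  1.     0.002]
 [ 0.004  0.002 -1.   ]
 [-1.    -0.001 -0.004]]
to handle in tool [-0.1022  0.0333 -0.0699]
```

Call:
apply_moves --motion '[{"x":0,"y":-0.0072,"z":0.0043,"ax":0,"ay":0,"az":0,"hand":0},{"x":0,"y":-0.0148,"z":0.0078,"ax":0,"ay":0,"az":0,"hand":0},{"x":0,"y":-0.0227,"z":0.0105,"ax":0,"ay":0,"az":0,"hand":0},{"x":0,"y":-0.0309,"z":0.0124,"ax":0,"ay":0,"az":0,"hand":0},{"x":0,"y":-0.0392,"z":0.0134,"ax":0,"ay":0,"az":0,"hand":0},{"x":0,"y":-0.0476,"z":0.0135,"ax":0,"ay":0,"az":0,"hand":0},{"x":0,"y":-0.0559,"z":0.0128,"ax":0,"ay":0,"az":0,"hand":0},{"x":0,"y":-0.0641,"z":0.0112,"ax":0,"ay":0,"az":0,"hand":0},{"x":0,"y":-0.0721,"z":0.0087,"ax":0,"ay":0,"az":0,"hand":0},{"x":0,"y":-0.0798,"z":0.0054,"ax":0,"ay":0,"az":0,"hand":0}]'

```text
t: 6.25
position: [0.4472, -0.2724, 0.1506]
orientation: [1.21, 1.209, -1.206]
wrist_force: [4.7, 5.0, 1.4]
opening: 0.0255
```

```bash
python3 st.py
```

```text
6.25 [ 0.4472 -0.2724  0.1506] [-0.28  0.2   0.84  1.93 -0.17  1.08  0.63] [4.7 5.  1.4] 0.02552045866055982 
 [[ 0.002  1.     0.002]
 [ 0.001  0.002 -1.   ]
 [-1.     0.002 -0.001]]
to handle in tool [-0.102   0.1122 -0.0758]
```

Call:
apply_moves --motion '[{"x":0,"y":-0.0073,"z":-0.0041,"ax":0,"ay":0,"az":0,"hand":0},{"x":0,"y":-0.0142,"z":-0.0089,"ax":0,"ay":0,"az":0,"hand":0},{"x":0,"y":-0.0205,"z":-0.0144,"ax":0,"ay":0,"az":0,"hand":0},{"x":0,"y":-0.0262,"z":-0.0205,"ax":0,"ay":0,"az":0,"hand":0},{"x":0,"y":-0.0312,"z":-0.0272,"ax":0,"ay":0,"az":0,"hand":0},{"x":0,"y":-0.0355,"z":-0.0344,"ax":0,"ay":0,"az":0,"hand":0},{"x":0,"y":-0.039,"z":-0.042,"ax":0,"ay":0,"az":0,"hand":0},{"x":0,"y":-0.0417,"z":-0.0499,"ax":0,"ay":0,"az":0,"hand":0},{"x":0,"y":-0.0436,"z":-0.0581,"ax":0,"ay":0,"az":0,"hand":0},{"x":0,"y":-0.0446,"z":-0.0664,"ax":0,"ay":0,"az":0,"hand":0}]'

```text
t: 7.25
position: [0.4011, -0.2071, 0.1506]
orientation: [1.209, 1.209, -1.21]
wrist_force: [1.9, -2.4, 3.4]
opening: 0.0253
```

```bash
python3 st.py
```

```text
7.25 [ 0.4011 -0.2071  0.1506] [-0.41 -0.02  0.79  2.09  0.02  1.07  0.38] [ 1.9 -2.4  3.4] 0.025294831171496737 
 [[-0.  1. -0.]
 [-0. -0. -1.]
 [-1. -0.  0.]]
to handle in tool [-0.1025  0.1579 -0.0106]
```

Half way, with low forces.

Call:
apply_moves --motion '[{"x":0,"y":-0.0001,"z":-0.0084,"ax":0,"ay":0,"az":0,"hand":0},{"x":0,"y":0.0006,"z":-0.0167,"ax":0,"ay":0,"az":0,"hand":0},{"x":0,"y":0.0022,"z":-0.0249,"ax":0,"ay":0,"az":0,"hand":0},{"x":0,"y":0.0047,"z":-0.0329,"ax":0,"ay":0,"az":0,"hand":0},{"x":0,"y":0.008,"z":-0.0406,"ax":0,"ay":0,"az":0,"hand":0},{"x":0,"y":0.012,"z":-0.048,"ax":0,"ay":0,"az":0,"hand":0},{"x":0,"y":0.0169,"z":-0.0548,"ax":0,"ay":0,"az":0,"hand":0},{"x":0,"y":0.0224,"z":-0.0611,"ax":0,"ay":0,"az":0,"hand":0},{"x":0,"y":0.0285,"z":-0.0668,"ax":0,"ay":0,"az":0,"hand":0},{"x":0,"y":0.0352,"z":-0.0718,"ax":0,"ay":0,"az":0,"hand":0}]'

```text
t: 8.25
position: [0.4356, -0.1338, 0.1505]
orientation: [1.209, 1.213, -1.21]
wrist_force: [-5.9, 4.2, 14.3]
opening: 0.0251
```

```bash
python3 st.py
```

```text
8.25 [ 0.4356 -0.1338  0.1505] [-0.49  0.    0.7   2.07 -0.    1.07  0.21] [-5.9  4.2 14.3] 0.025074979738952834 
 [[-0.003  1.     0.001]
 [ 0.002  0.001 -1.   ]
 [-1.    -0.003 -0.002]]
to handle in tool [-0.103   0.1231  0.0626]
```

Call:
apply_moves --motion '[{"x":0,"y":0.0072,"z":-0.0043,"ax":0,"ay":0,"az":0,"hand":0},{"x":0,"y":0.0148,"z":-0.0078,"ax":0,"ay":0,"az":0,"hand":0},{"x":0,"y":0.0227,"z":-0.0105,"ax":0,"ay":0,"az":0,"hand":0},{"x":0,"y":0.0309,"z":-0.0124,"ax":0,"ay":0,"az":0,"hand":0},{"x":0,"y":0.0392,"z":-0.0134,"ax":0,"ay":0,"az":0,"hand":0},{"x":0,"y":0.0476,"z":-0.0135,"ax":0,"ay":0,"az":0,"hand":0},{"x":0,"y":0.0559,"z":-0.0128,"ax":0,"ay":0,"az":0,"hand":0},{"x":0,"y":0.0641,"z":-0.0112,"ax":0,"ay":0,"az":0,"hand":0},{"x":0,"y":0.0721,"z":-0.0087,"ax":0,"ay":0,"az":0,"hand":0},{"x":0,"y":0.0798,"z":-0.0054,"ax":0,"ay":0,"az":0,"hand":0}]'

```text
t: 9.25
position: [0.5166, -0.1281, 0.1505]
orientation: [1.209, 1.212, -1.208]
wrist_force: [-2.0, 3.1, 10.5]
opening: 0.0256
```

```bash
python3 st.py
```

```text
9.25 [ 0.5166 -0.1281  0.1505] [-0.46  0.2   0.7   1.91 -0.15  1.09  0.3 ] [-2.   3.1 10.5] 0.02558811442844039 
 [[-0.001  1.     0.002]
 [ 0.002  0.002 -1.   ]
 [-1.    -0.001 -0.002]]
to handle in tool [-0.1026  0.0422  0.0682]
```

Call:
apply_moves --motion '[{"x":0,"y":0.0073,"z":0.0041,"ax":0,"ay":0,"az":0,"hand":0},{"x":0,"y":0.0142,"z":0.0089,"ax":0,"ay":0,"az":0,"hand":0},{"x":0,"y":0.0205,"z":0.0144,"ax":0,"ay":0,"az":0,"hand":0},{"x":0,"y":0.0262,"z":0.0205,"ax":0,"ay":0,"az":0,"hand":0},{"x":0,"y":0.0312,"z":0.0272,"ax":0,"ay":0,"az":0,"hand":0},{"x":0,"y":0.0355,"z":0.0344,"ax":0,"ay":0,"az":0,"hand":0},{"x":0,"y":0.039,"z":0.042,"ax":0,"ay":0,"az":0,"hand":0},{"x":0,"y":0.0417,"z":0.0499,"ax":0,"ay":0,"az":0,"hand":0},{"x":0,"y":0.0436,"z":0.0581,"ax":0,"ay":0,"az":0,"hand":0},{"x":0,"y":0.0446,"z":0.0664,"ax":0,"ay":0,"az":0,"hand":0}]'

```text
t: 10.25
position: [0.5607, -0.1955, 0.1506]
orientation: [1.209, 1.212, -1.209]
wrist_force: [-3.0, 2.3, 10.2]
opening: 0.0253
```

```bash
python3 st.py
```

```text
10.25 [ 0.5607 -0.1955  0.1506] [-0.31  0.35  0.7   1.76 -0.25  1.12  0.47] [-3.   2.3 10.2] 0.0253401276886894 
 [[-0.001  1.     0.001]
 [ 0.001  0.001 -1.   ]
 [-1.    -0.001 -0.001]]
to handle in tool [-0.1024 -0.0019  0.0008]
```

Full turn. Next: settle, then open.

Call:
apply_moves --motion '[{"x":0,"y":0,"z":0,"ax":0,"ay":0,"az":0,"hand":0},{"x":0,"y":0,"z":0,"ax":0,"ay":0,"az":0,"hand":0},{"x":0,"y":0,"z":0,"ax":0,"ay":0,"az":0,"hand":0},{"x":0,"y":0,"z":0,"ax":0,"ay":0,"az":0,"hand":1},{"x":0,"y":0,"z":0,"ax":0,"ay":0,"az":0,"hand":1},{"x":0,"y":0,"z":0,"ax":0,"ay":0,"az":0,"hand":1},{"x":0,"y":0,"z":0,"ax":0,"ay":0,"az":0,"hand":1},{"x":0,"y":0,"z":0,"ax":0,"ay":0,"az":0,"hand":1},{"x":0,"y":0,"z":0,"ax":0,"ay":0,"az":0,"hand":1},{"x":0,"y":0,"z":0,"ax":0,"ay":0,"az":0,"hand":1}]'

```text
t: 11.25
position: [0.5609, -0.1964, 0.1503]
orientation: [1.209, 1.209, -1.209]
wrist_force: [-0.2, 0.5, 0.1]
opening: 0.0858
```

Call:
apply_moves --motion '[{"x":-0.02,"y":0,"z":0,"ax":0,"ay":0,"az":0,"hand":1},{"x":-0.04,"y":0,"z":0,"ax":0,"ay":0,"az":0,"hand":1},{"x":-0.06,"y":0,"z":0,"ax":0,"ay":0,"az":0,"hand":1},{"x":-0.08,"y":0,"z":0,"ax":0,"ay":0,"az":0,"hand":1},{"x":-0.1,"y":0,"z":0,"ax":0,"ay":0,"az":0,"hand":1},{"x":-0.103,"y":0,"z":0,"ax":0,"ay":0,"az":0,"hand":1},{"x":-0.103,"y":0,"z":0,"ax":0,"ay":0,"az":0,"hand":1},{"x":-0.103,"y":0,"z":0,"ax":0,"ay":0,"az":0,"hand":1},{"x":-0.103,"y":0,"z":0,"ax":0,"ay":0,"az":0,"hand":1}]'

```text
t: 12.15
position: [0.5605, -0.1962, 0.2522]
orientation: [1.208, 1.211, -1.21]
wrist_force: [-0.9, 0.4, -0.1]
opening: 0.0853
```

Run:
```python
from h import *
f=grab_frame('wrist');save(f,'w2.png')
g=grab_frame('scene');save(g,'s2.png')
a=cv2.imread('pics/w2.png');b=cv2.imread('pics/s2.png')
cv2.imwrite('pics/e.png',cv2.resize(np.hstack([a,b]),(800,300)))
print('handle top exp',proj(f,[.561,-.1964,.172]),arm.sense()['wrist_force'])
d=cv2.absdiff(b,cv2.imread('pics/scene0.png'))[155:220,338:425].max(2);print('let-off px changed',(d>40).sum())
```

```text
handle top exp (np.float64(282.0810889713414), np.float64(233.66236722970854)) [-0.40895766  0.46353654  0.39649717]
let-off px changed 0
```

View pics/e.png

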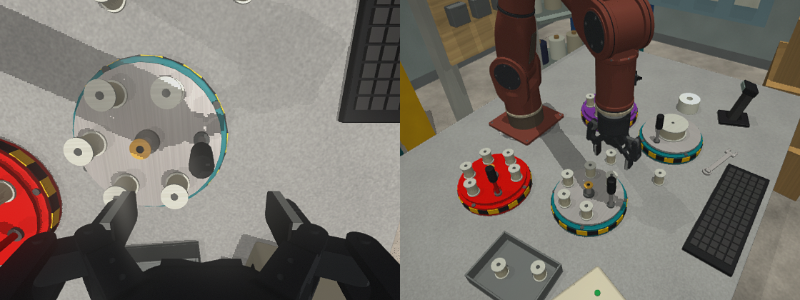

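The wrist view shows the handle top at about (201,165) in the half-scale picture, which is about (281,231) full scale against (282,234) expected. The gripper is clear and the let-off stand is unchanged, so I'll hand in.

```bash
python3 -c "
from cell import arm
print(arm.finish_job())"
```

```text
the job is handed in; nothing more can be done
None
```

I turned the teal head's five-bobbin plate one full turn clockwise by its handle, in six 60° arcs. I then let the plate settle, opened the gripper, lifted clear and handed the job in at about 12 s of the 53 s allowed.

Last checks:
- **Handle:** the closing wrist picture puts it within about 3 px (2–3 mm) of its measured start.
- **Let-off stand:** no pixels changed in its part of the scene picture.
- **Forces:** at the end of each call the wrist force was at most about 16 N, and near zero after release.

No check failed or disagreed. The plate's rest after release was judged from the still picture only, as its joint speed cannot be read here.

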